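# Pack the pulse tester's accessories and shut the case

## Task

Pack the loose calibration bar and the ultrasonic transducer into the open accessory case, each lying flat in a bay of its own so that nothing stands above the rim, then close the lid fully. Do not drop them, and leave the other things on the bench where they are.

Things in the scene. Friction and masses are not known exactly. Their poses are not given: they have to be found in the camera images.
- case: Grey case, open-topped, fixed. Origin: centre of underside; x level from front to hinge side, y along the hinge, z up. Outside 134 x 214 x 64 mm (x,y,z); walls 5, floor 4, inside 124 x 204, 60 deep. A rib (8 thick, along x at y=0, top 26 above underside) parts it into two bays 124 (x) x 98 (y), centred at y = +53 and -53. Wire ears stand 15 out from both y ends, 35 up.
- case_lid (a joint): Lid hinge, rad: 0 = shut, 1.57 = upright, grows as it opens (to 1.95). Starts open, a little past upright. Stiff: the lid stays where it is left and takes about 0.35 N m (2 to 4 N at its free edge) to move. Flat plate 214 mm wide, 6 mm thick, 146 mm from hinge line to free edge; shut, its underside lies on the rim and it juts 12 mm out in front. No latch.
- hinge_line (a point): Middle of the hinge line: on the top of the case's far wall, 67 mm along +x of the case and 64 mm above its underside; axes as the case's. The lid turns about the case's y axis through this point; the lid's underside passes through it.
- lid_edge (a point): Middle of the lid's free edge, at half thickness; moves with the lid. Its axes are the lid's: x from the free edge towards the hinge, z out of the lid's outer face.
- bar: Calibration bar: plain off-white cylinder, 48 mm diameter, 100 mm long, lying on its side, free to roll; about 0.42 kg. Its y axis runs along the cylinder. Origin: on the surface, 24 mm from the axis, at mid length (underside at the start).
- bar_mid (a point): Centre of the calibration bar, on its axis; axes as the bar's.
- transducer: Ultrasonic transducer: black barrel, 49 mm diameter, 46 mm long, with a thin plug (about 13 mm) on one end, 97 mm long in all, lying on its side, free to roll; about 0.31 kg. y axis: along the cylinder towards the plug. Origin: 24.5 mm from the axis (below it at the start), mid length of the whole; barrel y = -48 to -2 mm, plug -2 to +48 mm.
- barrel_mid (a point): Centre of the transducer's barrel, on its axis, where to grip it; axes as the transducer's.
- gold_jar: Bystander: squat clear jar with brass-coloured lid, 60 mm diameter, 69 mm tall, loose; origin at the centre of its underside.
- calliper: Bystander: digital calliper lying flat, 208 mm long, 68 mm wide, 16 mm high, loose; origin under its centre.
- spatula: Bystander: wooden-handled spatula lying flat, 205 mm long, loose; origin under its centre.
There are look-alikes about, which are no part of the job. Leave any purple look-alike of the transducer alone.

How it is judged:
On the way:
1. bar and transducer both lie in the case, one in each bay, below the rim (((y of bar_mid in the frame of case between 0.015 and 0.1 m and x of bar_mid in the frame of case between -0.062 and 0.062 m and z of bar_mid in the frame of case between 0.015 and 0.042 m and y of barrel_mid in the frame of case between -0.1 and -0.015 m and x of barrel_mid in the frame of case between -0.062 and 0.062 m and z of barrel_mid in the frame of case between 0.015 and 0.042 m) or (y of bar_mid in the frame of case between -0.1 and -0.015 m and x of bar_mid in the frame of case between -0.062 and 0.062 m and z of bar_mid in the frame of case between 0.015 and 0.042 m and y of barrel_mid in the frame of case between 0.015 and 0.1 m and x of barrel_mid in the frame of case between -0.062 and 0.062 m and z of barrel_mid in the frame of case between 0.015 and 0.042 m))), for 0.2 s.
At the end, for the whole second after the job is handed in: The bar and the transducer lie at rest in the case, one in each bay: each centre at least 15 mm to its side of the rib, inside the walls, and 15 to 42 mm above the case's underside; the lid is shut (hinge below 0.05 rad) (((y of bar_mid in the frame of case between 0.015 and 0.1 m and x of bar_mid in the frame of case between -0.062 and 0.062 m and z of bar_mid in the frame of case between 0.015 and 0.042 m and y of barrel_mid in the frame of case between -0.1 and -0.015 m and x of barrel_mid in the frame of case between -0.062 and 0.062 m and z of barrel_mid in the frame of case between 0.015 and 0.042 m) or (y of bar_mid in the frame of case between -0.1 and -0.015 m and x of bar_mid in the frame of case between -0.062 and 0.062 m and z of bar_mid in the frame of case between 0.015 and 0.042 m and y of barrel_mid in the frame of case between 0.015 and 0.1 m and x of barrel_mid in the frame of case between -0.062 and 0.062 m and z of barrel_mid in the frame of case between 0.015 and 0.042 m)) and value of joint case_lid below 0.05 rad and linear speed of each of bar, transducer below 0.03 m/s); the robot touches nothing.
It fails at once if the bar or the transducer is dropped: falls freely by about 5 cm or more (over 1 m/s out of the fingers) ((linear speed of bar above 1 m/s and contact force between the fingers and bar below 0.1 N) or (linear speed of transducer above 1 m/s and contact force between the fingers and transducer below 0.1 N)).
It fails at once if a bystander (jar, calliper, spatula) is moved more than 30 mm (distance of any of gold_jar, calliper, spatula from where it was at the start of the episode above 0.03 m).
It also fails if it takes over 72 s, if anything falls off the work surface, if the arm or the gripper's body presses on something with over 40 N, if the wrist force passes 120 N, or if a joint passes its speed limit or range.

## Robot

A 6-joint arm with a two-finger parallel gripper is mounted at the origin on a cart in front of the work surface, level with it; the furniture and walls round the work are solid. World frame = base frame: x ahead of the robot, y to its left, z up, the work surface at z = 0. Lengths are in m, angles in rad, forces in N, time in s.
With the tool pointing down it reaches from about 0.25 to 0.725 m from the base axis. Payload 4 kg.
Tool frame: the origin (TCP) lies on the centre line of the jaws, within the pads' length; the fingertips stand ahead of it and the grasp point (between the pads) lies 3 mm ahead of it (bot.tcp_to_tips is the z of the fingertips in the tool frame, in m); z points along the fingers, y is the line along which they close (so a half turn about z gives the same grasp; the last joint's range is limited). The gripper opens to 85 mm and grips with 20 to 120 N. Pads are 22 mm wide; open, the fingers measure 114 mm over their backs; the gripper's body (76 mm by 85 mm) begins 54 mm behind the grasp point. The pads swing forward as they close: fully open they stand 13 mm farther back than shut.
Start: joints at [-1.208, 0.241, 0.005, 1.335, 0, 1.571], TCP at [0.177, -0.467, 0.232] pointing down, gripper open.
Joint ranges: [-2.72, 2.72], [-1.05, 1.87], [-1.09, 1.28], [-1.99, 2.15], [-1.42, 1.44], [-3.14, 3.14]. Speed limits (rad/s): [2.79, 2.79, 3.14, 3.14, 3.14, 3.14].

## Interface

Orientations are given as a unit quaternion [x, y, z, w].
In Python, from workcell import telemetry, camera, camera_params, ticket, boxes_of, cut_out, spot_point, bot gives the robot as it stands.
- The arm moves only by the shell command python3 -m creep 'ROWS'. ROWS is text: rows parted by semicolons, each of 5 numbers parted by spaces: the opening, from 0 (shut) to 1 (fully open), then the shift along the tool's x, y, z in units of 150 mm (1.0 is 150 mm), then the turn about the tool's z in units of 180 degrees (1.0 is 180 degrees). In form: claw x y z turn; .... A call has 1 to 12 rows; each row is the pose to reach, as a shift and turn from the pose commanded when the call began, along the tool's axes at that moment, turning the shorter way round; what a row does not reach only later rows make up. A row lasts 1/8 s, in which the tool goes at most 62.5 mm and 10.7 degrees, less where a joint would pass 70% of its speed; a pose out of reach is approached as far as the arm can. A call with a number of a shift or a turn outside -1 to 1 is refused whole. A call with a gripper value outside its range is refused whole. The fingers move at their own pace and stop on an object; the grip force is fixed at half the most. Time passes only in rows, so rows that repeat a pose let the fingers close. It gives the time, the measured TCP pose, the force, the opening and the grip force at its end, in the units of the state.
- telemetry.get_obs(): the state, without advancing time (a new reading comes with each control period).
- camera(name): name is "scene" or "top" or "wrist"; returns the picture (400x640x3 uint8, red, green, blue); there is no depth.
- camera_params(name): a dict with "camera_matrix" (3x3 intrinsics, pixels), "k1" (the pictures are not rectified: a ray, as slopes to the right and down, at radius r is drawn at 1 + k1 r^2 times it, then the intrinsics apply), "eye" and "attitude" of the camera in the world. Camera axes: x right, y down, z forward; pixel columns grow to the right and rows downward; lengths in m; the calibration is good to about 2 mm. A picture is of the moment at which its call begins: read the wrist's pose just before it. camera_params takes no time and is no camera call; for the wrist camera it gives the pose at the moment of the call.
- ticket.job_done(): hands the job in; it is judged then, once.
Trained networks look in the newest picture that a camera, given by its name, has taken for a name from the list of things; names that differ only in an ending like _2 or _b are one class to them, and where a whole thing is asked for, a point or a joint stands for the part that bears it (a point fixed in the world has none). Each returns a list of dicts, best first, with "conf" (0 to 1); they miss things now and then, are a little off and sometimes report something else, mostly with a low value. They report only what shows in the picture. A call takes as long as a camera call. They do not tell look-alikes from the thing itself.
- boxes_of(thing, camera): "at" ([x, y, z] in m, in world coordinates, good to about 4 mm: the middle of the surface that is visible of it).
- cut_out(thing, camera): "pixels" (400x640 bool, what is visible of it).
- spot_point(thing, camera): "at" ([x, y, z] in m, in world coordinates, good to about 4 mm: a listed point, or the origin of a listed thing).
The state is a dict: "clock": time; "joint_pos": joint angles; "joint_vel": joint speeds; "tau": joint torques, N m; "eef_pos": TCP position; "tool_rot": TCP orientation; "ft_force": force on the tool from outside, world axes, zero at the start; "ft_torque": the same for the moment, N m; "grip_width": finger opening in m; "grasp_force": force on a finger pad.
Only numpy, scipy, OpenCV 4.12 (cv2) and the standard library are available. Lean on these libraries where they do the work, as an engineer would, in place of code of your own. Each camera call takes 0.05 s, during which the arm holds its last target. There are 200 camera calls.

## Working session

There is one attempt and no reset: what is moved stays moved. The work goes in short steps, Python scripts to look and compute and a shell command to move; the robot and the scene stay as the last step left them, time stands still between calls to the robot, and variables do not carry over. Pictures are saved under pics/ and viewed, at most 10 in all, crops included, and the job is handed in when it is done.

```bash
mkdir -p pics; ls; python3 - <<'E'
from workcell import telemetry,camera,camera_params,boxes_of,spot_point,bot
import cv2,numpy as np
print(telemetry.get_obs()); print(bot.tcp_to_tips)
a=camera("scene");cv2.imwrite("pics/s0.png",a[:,:,::-1])
b=camera("top");cv2.imwrite("pics/t0.png",b[:,:,::-1])
for c in("scene","top"):
  p=camera_params(c);print(c,p)
  for t in("bar_mid","barrel_mid","transducer","case","hinge_line","lid_edge","gold_jar","calliper","spatula"):
    print(t,[(np.round(d["at"],3).tolist(),round(d["conf"],2)) for d in spot_point(t,c)])
E
```

```text
pics
{'clock': 0.0, 'joint_pos': array([-1.20803532e+00,  2.41404947e-01,  3.73679076e-03,  1.33519839e+00,
       -5.81092078e-05,  1.57077651e+00]), 'joint_vel': array([-0.00064232,  0.00044469, -0.0011459 , -0.00163728,  0.00071021,
        0.00108346]), 'tau': array([ 8.84389174e-04, -3.72318435e+01,  2.52407616e+01,  1.71011867e-02,
        1.83558959e-04,  2.87619528e-07]), 'eef_pos': array([ 0.17719077, -0.46688364,  0.23142176]), 'tool_rot': array([ 9.83593285e-01,  1.80397279e-01, -2.15289156e-04, -1.01289186e-03]), 'ft_force': array([0.03553988, 0.801146  , 0.0310562 ]), 'ft_torque': array([0.03872834, 0.00064612, 0.04925222]), 'grasp_force': 0.0, 'grip_width': 0.08531581781809854}
0.022
scene {'camera_matrix': array([[478.64096087,   0.        , 319.6663695 ],
       [  0.        , 478.64096087, 207.50450097],
       [  0.        ,   0.        ,   1.        ]]), 'k1': 0.038311865622954126, 'eye': array([0.08606235, 0.6822332 , 1.02745402]), 'attitude': array([-0.21012909,  0.91131082, -0.34459712,  0.08130921])}
bar_mid [([0.48, -0.329, 0.024], 0.91)]
barrel_mid [([0.466, 
[... 573 characters left out ...]
[  0.        ,   0.        ,   1.        ]]), 'k1': 0.03578094334516877, 'eye': array([ 0.33694675, -0.06146027,  0.94188189]), 'attitude': array([ 0.71356893, -0.69657529,  0.0639106 , -0.03895744])}
bar_mid [([0.478, -0.333, 0.026], 0.76)]
barrel_mid [([0.47, -0.075, 0.023], 0.95), ([0.482, -0.337, -0.0], 0.15)]
transducer [([0.464, -0.056, -0.002], 0.9), ([0.517, -0.186, 0.003], 0.68)]
case [([0.498, 0.177, 0.002], 0.93)]
hinge_line [([0.567, 0.178, 0.064], 0.55), ([0.295, -0.241, 0.001], 0.38)]
lid_edge [([0.598, 0.174, 0.203], 0.82)]
gold_jar [([0.635, -0.112, -0.003], 0.9), ([0.499, -0.174, 0.03], 0.48)]
calliper [([0.291, -0.241, 0.002], 0.58)]
spatula [([0.64, -0.314, -0.002], 0.82)]
```

View pics/t0.png

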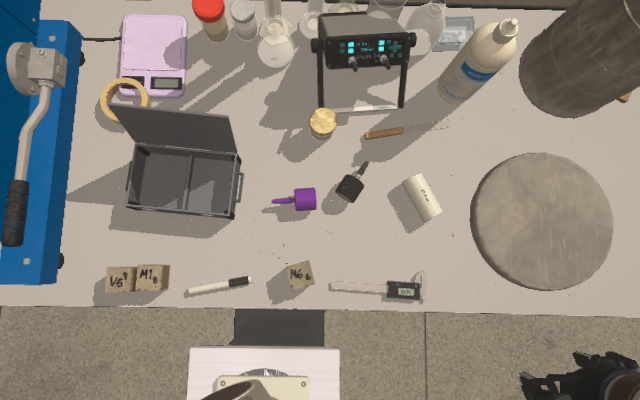

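View pics/s0.png

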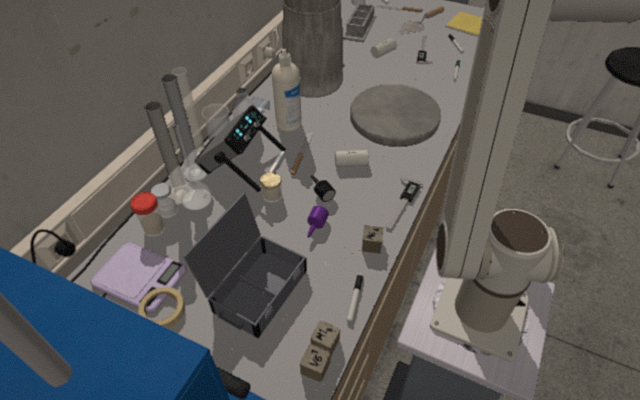

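```bash
cat > h.py <<'E'
import numpy as np,cv2
from scipy.spatial.transform import Rotation as R
from workcell import telemetry,camera,camera_params,boxes_of,cut_out,spot_point,bot
def ray(p,uv):
    k=np.array(p["camera_matrix"]);d=np.array([p["k1"],0,0,0,0])
    uv=np.array(uv,float).reshape(-1,1,2)
    s=cv2.undistortPoints(uv,k,d).reshape(-1,2)
    r=np.c_[s,np.ones(len(s))]
    return np.array(p["eye"]),R.from_quat(p["attitude"]).apply(r)
def plane(p,uv,z):
    e,r=ray(p,uv); return e+r*((z-e[2])/r[:,2])[:,None]
def tri(obs):
    A=np.zeros((3,3));b=np.zeros(3)
    for p,uv in obs:
        e,r=ray(p,[uv]);r=r[0]/np.linalg.norm(r[0]);M=np.eye(3)-np.outer(r,r);A+=M;b+=M@e
    return np.linalg.solve(A,b)
def proj(p,X):
    q=R.from_quat(p["attitude"]).inv();
    rv=q.as_rotvec();return cv2.projectPoints(np.array(X,float).reshape(-1,1,3),rv,-q.apply(p["eye"]),np.array(p["camera_matrix"]),np.array([p["k1"],0,0,0,0]))[0].reshape(-1,2)
E
python3 - <<'E'
from h import *
C={}
for c in("top","scene"):
  im=camera(c);p=camera_params(c)
  for t in("bar","transducer","case","case_lid"):
    for d in cut_out(t,c):
      m=d["pixels"].astype(np.uint8)
      if m.sum()<20: continue
      y,x=np.nonzero(m);rect=cv2.minAreaRect(np.c_[x,y].astype(np.float32))
      ctr=(x.mean(),y.mean());col=im[y,x].mean(0).round()
      P=plane(p,cv2.boxPoints(rect),0.024)
      print(c,t,round(d["conf"],2),m.sum(),np.round(ctr,1),col,"rect",np.round(rect[0],1),np.round(rect[1]),"world",np.round(plane(p,[ctr],.03)[0],3))
      if t=="bar" or (t=="transducer" and col.max()<70): 
        C.setdefault(t,[]).append((p,ctr)); print(np.round(P,3).tolist())
      if t in("case",) : print(cv2.approxPolyDP(cv2.convexHull(np.c_[x,y].astype(np.int32)),4,True).reshape(-1,2).tolist())
  if c=="top":
    cv2.imwrite("pics/crop1.png",np.hstack([cv2.resize(im[150:240,265:445],None,fx=4,fy=4,interpolation=cv2.INTER_CUBIC)])[:,:,::-1])
for t in C: print(t,len(C[t]),tri(C[t]) if len(C[t])==2 else "")
E
```

```text
top bar 0.59 1062 [422.  196.7] [191. 180. 159.] rect [421.7 196.9] [47. 24.] world [ 0.48  -0.334  0.03 ]
[[0.511, -0.287, 0.024], [0.54, -0.332, 0.024], [0.449, -0.384, 0.024], [0.422, -0.338, 0.024]]
top transducer 0.77 541 [300.  199.7] [117.  66. 130.] rect [293.5 199.5] [21. 43.] world [ 0.466 -0.067  0.03 ]
top transducer 0.56 598 [351.2 184.5] [70. 65. 60.] rect [354.6 179.6] [22. 44.] world [ 0.502 -0.178  0.03 ]
top case 0.83 11323 [180.4 161.2] [83. 79. 77.] rect [172.9 160.5] [139. 105.] world [0.543 0.195 0.03 ]
[[232, 216], [128, 207], [108, 103], [225, 115], [241, 173]]
top case 0.65 4196 [175.5 127.4] [74. 70. 68.] rect [171.5 127.3] [133.  38.] world [0.619 0.21  0.03 ]
[[236, 152], [135, 142], [107, 103], [226, 115]]
top case_lid 0.95 4115 [175.5 127.3] [73. 69. 68.] rect [171.9 127.4] [133.  37.] world [0.619 0.21  0.03 ]
scene bar 0.57 559 [351.8 158. ] [130. 124. 115.] rect [352.  157.5] [17. 34.] world [ 0.476 -0.333  0.03 ]
[[0.543, -0.354, 0.024], [0.447, -0.4, 0.024], [0.418, -0.329, 0.024], [0.51, -0.284, 0.024]]
scene transducer 0.59 331 [323.8 189.7] [42. 40. 39.] rect [321.8 187.8] [29. 16.] world [ 0.496 -0.175  0.03 ]
[[0.557, -0.182, 0.024], [0.548, -0.237, 0.024], [0.458, -0.187, 0.024], [0.468, -0.135, 0.024]]
scene transducer 0.59 402 [316.4 218.3] [74. 41. 89.] rect [315.7 221.6] [18. 32.] world [ 0.467 -0.069  0.03 ]
scene transducer 0.39 499 [404.7 197.7] [95. 91. 87.] rect [403.4 204.8] [21. 54.] world [ 0.276 -0.247  0.03 ]
scene case 0.67 9417 [243.8 269.4] [55. 53. 55.] rect [245.6 269.3] [110. 107.] world [0.556 0.159 0.03 ]
[[306, 271], [255, 336], [212, 311], [184, 255], [244, 194], [305, 258]]
scene case_lid 0.94 3784 [223.  245.3] [52. 51. 52.] rect [223.8 243.4] [ 46. 101.] world [0.645 0.119 0.03 ]
scene case_lid 0.61 275 [300.1 155.1] [97. 86. 76.] rect [300.3 153.7] [ 7. 46.] world [ 0.625 -0.275  0.03 ]
bar 2 [ 0.47892251 -0.3355685   0.02674511]
transducer 1
```

View pics/crop1.png

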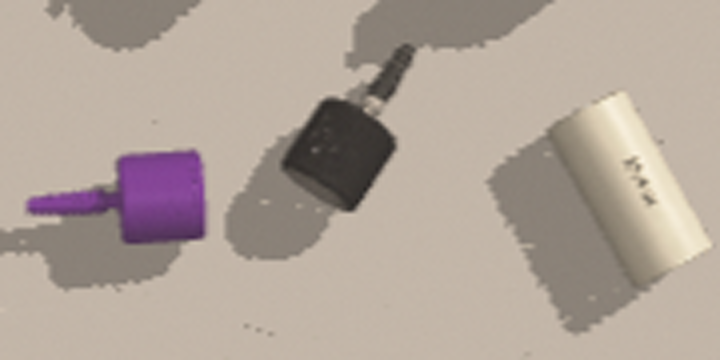

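```bash
cat >> h.py <<'E'
def tool():
    o=telemetry.get_obs();return np.array(o["eef_pos"]),R.from_quat(o["tool_rot"]),o
def plan(X,yaw=None):
    "row shift to bring TCP to X; yaw deg of tool x in world (mod 180 taken nearest)"
    e,r,o=tool();s=r.inv().apply(np.array(X)-e)/.15
    x=r.apply([1,0,0]);a=np.degrees(np.arctan2(x[1],x[0]))
    print("t",round(o["clock"],2),"tcp",e.round(4),"yaw",a.round(1),"q6",np.degrees(o["joint_pos"][5]).round(1),"w",round(o["grip_width"],4),"F",np.round(o["ft_force"],1),"g",round(o["grasp_force"],1))
    if yaw is None: t=[]
    else: d=(a-yaw+180)%360-180; t=[d/180,((d+360)%360-180)/180]
    print("  shift",s.round(3),"turn",np.round(t,3))
E
python3 - <<'E'
from h import *
p=camera_params("top")
def ang(a,b): d=(b-a)[:2];return np.degrees(np.arctan2(d[1],d[0]))
T=plane(p,[(350,188.3),(366.7,162.5)],.0245);print("trans",T.round(3),ang(T[0],T[1]))
B=plane(p,[(412,177.8),(433.75,216.3)],.024);print("bar",B.round(3),ang(B[1],B[0]),B.mean(0))
C=plane(p,[(128,207),(232,216),(241,173)],.064);print("case",C.round(3),ang(C[1],C[0])-90,ang(C[1],C[2]))
w=camera_params("wrist");e,r,o=tool();print("cam in tool",r.inv().apply(w["eye"]-e),(r.inv()*R.from_quat(w["attitude"])).as_euler("xyz",True),w["camera_matrix"][0])
plan([.479,-.335,.232],30)
E
```

```text
trans [[ 0.495 -0.176  0.024]
 [ 0.554 -0.213  0.024]] -31.829802964849478
bar [[ 0.522 -0.314  0.024]
 [ 0.438 -0.361  0.024]] 28.938649214559405 [ 0.48001985 -0.33782724  0.024     ]
case [[0.437 0.284 0.064]
 [0.423 0.073 0.064]
 [0.514 0.059 0.064]] -3.619454626257152 -8.950711758222788
cam in tool [ 0.06430331  0.0002762  -0.1418137 ] [-1.51356782e+01  2.32921611e-02  8.99030308e+01] [311.87980619   0.         314.55074275]
t 1.5 tcp [ 0.1774 -0.4675  0.2323] yaw 20.8 q6 90.0 w 0.0854 F [-0.4 -0.7  0.8] g 0.0
  shift [ 2.193e+00 -1.120e-01  2.000e-03] turn [-0.051  0.949]
```

```bash
python3 -m creep '1 0.4 -0.02 0 -0.02; 1 0.7 -0.05 0 -0.05; 1 1 -0.05 0 -0.05; 1 1 -0.05 0 -0.05; 1 1 -0.05 0 -0.05'; python3 - <<'E'
from h import *
plan([.479,-.336,.232],30)
E
```

```text
clock: 2.12
eef_pos: [0.3148, -0.4072, 0.2322]
tool_rot: [0.966, 0.257, -0.0, -0.0]
ft_force: [-0.7, 1.1, -0.5]
grip_width: 0.0853
grasp_force: 0.0
t 2.12 tcp [ 0.3148 -0.4072  0.2322] yaw 29.8 q6 97.9 w 0.0853 F [-0.7  1.1 -0.5] g 0.0
  shift [1.186e+00 1.330e-01 1.000e-03] turn [-0.001  0.999]
```

```bash
python3 -m creep '1 0.4 0.05 0 0; 1 0.8 0.1 0 0; 1 1 0.13 0 0; 1 1 0.13 0 0;1 1 0.13 0 0'; python3 - <<'E'
from h import *
p=camera_params("wrist");im=camera("wrist");cv2.imwrite("pics/w1.png",im[:,:,::-1])
for d in cut_out("bar","wrist"):
  m=d["pixels"];y,x=np.nonzero(m);rect=cv2.minAreaRect(np.c_[x,y].astype(np.float32));b=cv2.boxPoints(rect)
  print(d["conf"],m.sum(),rect,plane(p,b,.024).round(4).tolist(),plane(p,[(x.mean(),y.mean())],.03))
plan([.479,-.336,.027],30)
np.save("w1.npy",np.r_[p["eye"],p["attitude"],])
E
```

```text
clock: 2.75
eef_pos: [0.4535, -0.3505, 0.2322]
tool_rot: [0.967, 0.256, -0.0, -0.0]
ft_force: [0.5, 0.6, 0.0]
grip_width: 0.0854
grasp_force: 0.0
0.83 4074 ((314.0, 146.0), (96.0, 44.0), 90.0) [[0.5113, -0.2895, 0.024], [0.5349, -0.3306, 0.024], [0.4431, -0.3852, 0.024], [0.4177, -0.3409, 0.024]] [[ 0.47990332 -0.33494203  0.03      ]]
0.16 3046 ((206.9891815185547, 47.14983367919922), (52.1530647277832, 97.27628326416016), 57.2647705078125) [[0.4807, -0.1364, 0.024], [0.5679, -0.1905, 0.024], [0.5446, -0.2355, 0.024], [0.4543, -0.1821, 0.024]] [[ 0.50058945 -0.18163763  0.03      ]]
t 2.85 tcp [ 0.4534 -0.3506  0.2324] yaw 29.6 q6 112.7 w 0.0854 F [ 0.2  0.2 -0.8] g 0.0
  shift [0.197 0.    1.37 ] turn [-0.002  0.998]
```

View pics/w1.png

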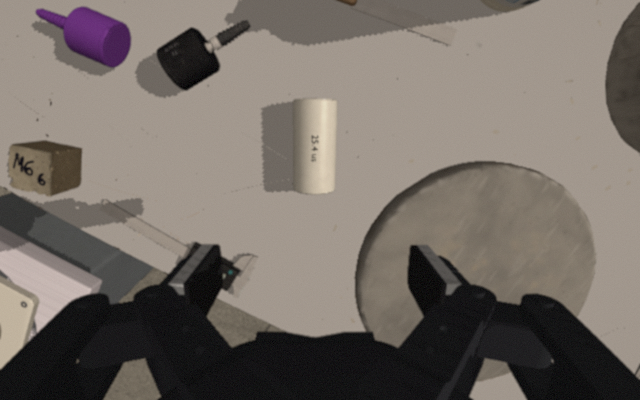

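```bash
python3 -m creep '1 0.1 0 0.2 0; 1 0.2 0 0.5 0; 1 0.2 0 0.8 0; 1 0.2 0 1 0; 1 0.2 0 1 0; 1 0.2 0 1 0' && python3 -m creep '1 0 0 0.15 0; 1 0 0 0.3 0; 1 0 0 0.37 0; 1 0 0 0.37 0; 1 0 0 0.37 0; 0 0 0 0.37 0; 0 0 0 0.37 0; 0 0 0 0.37 0; 0 0 0 0.37 0; 0 0 0 0.37 0; 0 0 0 0.37 0; 0 0 0 0.37 0'
```

```text
clock: 3.6
eef_pos: [0.4812, -0.3359, 0.0839]
tool_rot: [0.967, 0.256, 0.001, 0.001]
ft_force: [0.8, -0.3, 0.7]
grip_width: 0.0856
grasp_force: 0.0
clock: 5.1
eef_pos: [0.4812, -0.3347, 0.0281]
tool_rot: [0.966, 0.257, 0.0, 0.0]
ft_force: [-2.3, 1.3, 6.3]
grip_width: 0.0434
grasp_force: 59.2
```

```bash
python3 -m creep '0 0 0 -0.03 0; 0 0 0 -0.1 0; 0 0 0 -0.2 0; 0 0 0 -0.35 0; 0 0 0 -0.5 0; 0 0 0 -0.5 0'; python3 - <<'E'
from h import *
im=camera("wrist");cv2.imwrite("pics/w2.png",im[100:400,120:520,::-1])
plan([.5,.178,.232],176)
E
```

```text
clock: 5.85
eef_pos: [0.4827, -0.3359, 0.1047]
tool_rot: [0.966, 0.257, 0.002, 0.002]
ft_force: [0.1, 0.5, -3.7]
grip_width: 0.0437
grasp_force: 59.8
t 5.9 tcp [ 0.4817 -0.3353  0.1031] yaw 29.8 q6 115.4 w 0.0432 F [ 0.1 -0.2 -3.4] g 59.8
  shift [ 1.807 -2.907 -0.865] turn [-0.812  0.188]
```

View pics/w2.png

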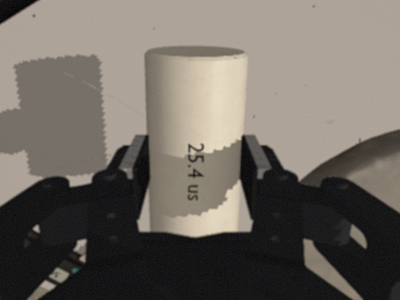

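```bash
python3 -m creep '0 0 0 -0.2 0; 0 0.05 -0.05 -0.4 -0.04; 0 0.12 -0.15 -0.6 -0.08; 0 0.2 -0.3 -0.75 -0.12; 0 0.3 -0.45 -0.84 -0.17; 0 0.4 -0.6 -0.86 -0.22; 0 0.5 -0.78 -0.86 -0.27; 0 0.6 -0.95 -0.86 -0.32; 0 0.63 -1 -0.86 -0.37; 0 0.63 -1 -0.86 -0.4; 0 0.63 -1 -0.86 -0.4'; python3 - <<'E'
from h import *
plan([.475,.178,.232],176)
E
```

```text
clock: 7.28
eef_pos: [0.4878, -0.1572, 0.2297]
tool_rot: [0.631, 0.776, -0.0, -0.001]
ft_force: [-0.2, 0.0, -4.3]
grip_width: 0.0431
grasp_force: 60.4
t 7.28 tcp [ 0.4878 -0.1572  0.2297] yaw 101.7 q6 60.4 w 0.0431 F [-0.2  0.  -4.3] g 60.4
  shift [ 2.205  0.371 -0.014] turn [-0.413  0.587]
```

```bash
python3 -m creep '0 0.05 0.01 0 -0.04; 0 0.2 0.03 0 -0.08; 0 0.4 0.07 0 -0.13; 0 0.6 0.1 0 -0.18; 0 0.8 0.14 0 -0.23; 0 0.95 0.16 0 -0.28; 0 1 0.17 0 -0.33; 0 1 0.17 0 -0.37; 0 1 0.17 0 -0.41; 0 1 0.17 0 -0.41'; python3 - <<'E'
from h import *
p=camera_params("wrist");im=camera("wrist");cv2.imwrite("pics/w3.png",im[:,:,::-1])
print(p)
plan([.5,.178,.232],176)
E
```

```text
clock: 8.52
eef_pos: [0.4824, -0.0057, 0.2302]
tool_rot: [0.04, 0.999, -0.0, -0.001]
ft_force: [0.5, -0.3, -3.5]
grip_width: 0.0431
grasp_force: 60.4
{'camera_matrix': array([[311.87980619,   0.        , 314.55074275],
       [  0.        , 311.87980619, 197.58009608],
       [  0.        ,   0.        ,   1.        ]]), 'k1': -0.05894936175173499, 'eye': array([ 0.41590081, -0.00119687,  0.3721184 ]), 'attitude': array([0.72798435, 0.67311525, 0.0880495 , 0.09592666])}
t 8.57 tcp [ 0.4825 -0.0057  0.2303] yaw 175.4 q6 3.9 w 0.0434 F [-0.8  0.7 -3.2] g 60.4
  shift [-0.018  1.23  -0.011] turn [-0.003  0.997]
```

View pics/w3.png

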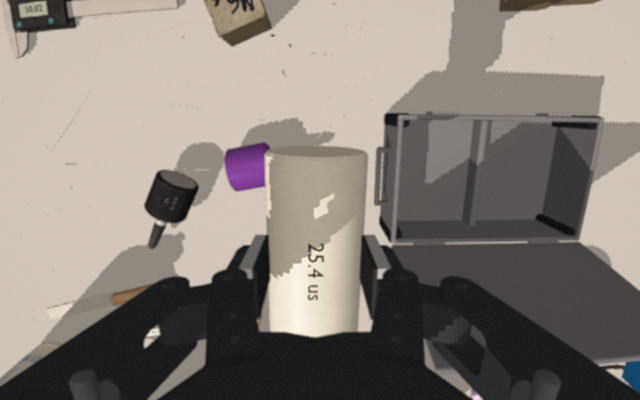

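```bash
python3 - <<'E'
from h import *
p={'camera_matrix': np.array([[311.87980619,0,314.55074275],[0,311.87980619,197.58009608],[0,0,1]]),'k1': -0.05894936175173499,'eye':np.array([0.41590081,-0.00119687,0.3721184]),'attitude':np.array([0.72798435,0.67311525,0.0880495,0.09592666])}
C=plane(p,[(387,114),(603,118),(585,241),(393,243)],.064);print(C.round(4),C.mean(0))
for i in range(4):
  d=C[(i+1)%4]-C[i];print(np.linalg.norm(d).round(4),np.degrees(np.arctan2(d[1],d[0])).round(1))
# fit pose of outer rim + hinge-side by search against both wrist edges & top view
from scipy.optimize import least_squares
X=np.array([[-.067,-.107],[-.067,.107],[.067,.107],[.067,-.107]])
def f(v): c,s=np.cos(v[2]),np.sin(v[2]);return (X@np.array([[c,s],[-s,c]])+v[:2]-C[:,:2]).ravel()
s=least_squares(f,[.5,.178,0]);print(s.x,np.degrees(s.x[2]),s.fun.reshape(4,2).round(4))
x,y,t=s.x;c_,s_=np.cos(t),np.sin(t)
im=cv2.imread("pics/w3.png");
B=np.array([[-.067,-.107],[-.067,.107],[.067,.107],[.067,-.107]])
def dr(im,p,pts,z):
  W=[[x+c_*a-s_*b,y+s_*a+c_*b,z] for a,b in pts];q=proj(p,W);cv2.polylines(im,[np.round(q*8).astype(int).reshape(-1,1,2)],True,(0,255,0),1,cv2.LINE_AA,3)
t0=cv2.imread("pics/t0.png");pt=camera_params("top")
for pts,z in((B,.064),([[-.062,-.004],[-.062,.004],[.062,.004],[.062,-.004]],.026)):
  dr(im,p,pts,z);dr(t0,pt,pts,z)
a=cv2.resize(im[90:260,370:620],None,fx=2.4,fy=2.4);b=cv2.resize(t0[95:225,105:255],None,fx=2.4,fy=2.4)
o=np.zeros((a.shape[0]+0,600,3),np.uint8);o[:]=a;
cv2.imwrite("pics/fit.png",np.vstack([o[:,:600],]));cv2.imwrite("pics/fit2.png",b)
E
```

```text
[[0.4205 0.068  0.064 ]
 [0.4375 0.2905 0.064 ]
 [0.5718 0.29   0.064 ]
 [0.5546 0.0718 0.064 ]] [0.49611416 0.1800706  0.064     ]
0.2232 85.6
0.1343 -0.2
0.219 -94.5
0.1342 -178.4
[ 0.49611416  0.1800706  -0.05250703] -3.008431083197439 [[ 0.0031  0.0088]
 [-0.0027 -0.0001]
 [-0.0032 -0.0066]
 [ 0.0028 -0.0021]]
```

View pics/fit.png

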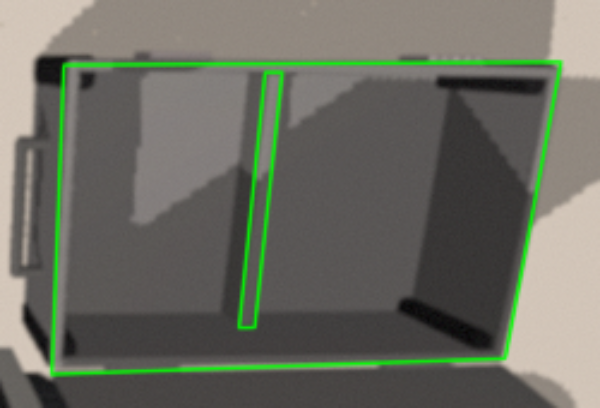

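```bash
python3 -m creep '0 0 0.1 0 0; 0 0 0.3 0 0; 0 0 0.5 0 0; 0 0 0.7 0 0; 0 0 0.9 0 0; 0 0 1 0 0;0 0 1 0 0' && python3 -m creep '0 0 0.1 0 0; 0 0 0.3 0 0; 0 0 0.5 0 0; 0 0 0.58 0 0;0 0 0.58 0 0;0 0 0.58 0 0'; python3 - <<'E'
from h import *
p=camera_params("wrist");im=camera("wrist");im2=im.copy()
x,y,t=.498,.180,np.radians(-3.5);c_,s_=np.cos(t),np.sin(t)
for pts,z in(([[-.067,-.107],[-.067,.107],[.067,.107],[.067,-.107]],.064),([[-.062,-.004],[-.062,.004],[.062,.004],[.062,-.004]],.026)):
  W=[[x+c_*a-s_*b,y+s_*a+c_*b,z] for a,b in pts];q=proj(p,W);cv2.polylines(im2,[np.round(q*8).astype(int).reshape(-1,1,2)],True,(0,255,0),1,cv2.LINE_AA,3)
cv2.imwrite("pics/w4.png",cv2.resize(im2,None,fx=1.25,fy=1.25)[:,:,::-1])
plan([.501,.233,.104],176.5)
E
```

```text
clock: 9.45
eef_pos: [0.4941, 0.1449, 0.2306]
tool_rot: [0.038, 0.999, -0.0, -0.0]
ft_force: [0.4, -1.0, -3.6]
grip_width: 0.0429
grasp_force: 60.4
clock: 10.2
eef_pos: [0.5009, 0.2298, 0.2308]
tool_rot: [0.039, 0.999, -0.0, -0.0]
ft_force: [-0.3, 0.6, -3.5]
grip_width: 0.0432
grasp_force: 60.4
t 10.25 tcp [0.5009 0.2297 0.2308] yaw 175.5 q6 29.1 w 0.0427 F [-0.6 -0.3 -3.9] g 60.4
  shift [0.001 0.022 0.846] turn [-0.005  0.995]
```

View pics/w4.png

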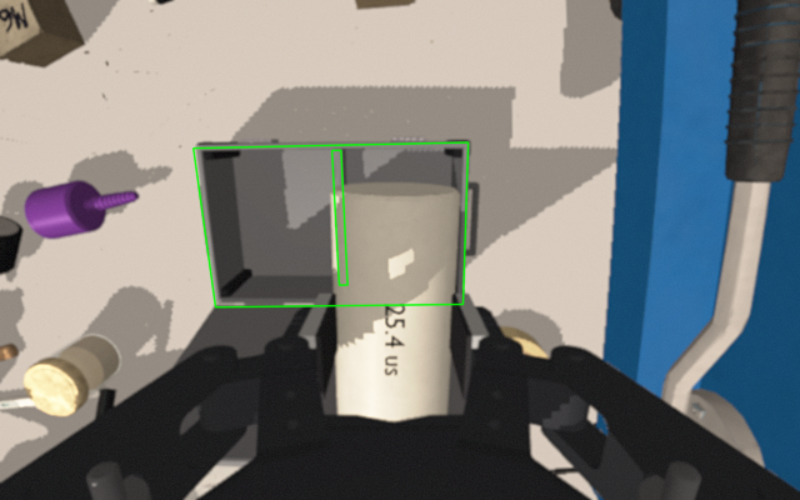

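```bash
python3 -m creep '0 0 0.02 0.15 -0.005; 0 0 0.02 0.35 -0.005; 0 0 0.02 0.55 -0.005; 0 0 0.02 0.75 -0.005; 0 0 0.02 0.9 -0.005; 0 0 0.02 1 -0.005; 0 0 0.02 1 -0.005' && python3 -m creep '0 0 0 0.1 0; 0 0 0 0.2 0; 0 0 0 0.27 0; 0 0 0 0.3 0; 0 0 0 0.3 0; 0 0 0 0.3 0'
```

```text
clock: 11.12
eef_pos: [0.5005, 0.2329, 0.0799]
tool_rot: [0.031, 1.0, -0.001, -0.001]
ft_force: [-0.3, 0.2, -2.7]
grip_width: 0.0429
grasp_force: 60.4
clock: 11.88
eef_pos: [0.5016, 0.234, 0.0362]
tool_rot: [0.031, 1.0, 0.0, 0.0]
ft_force: [-0.3, 0.3, -2.9]
grip_width: 0.0431
grasp_force: 60.4
```

```bash
python3 -m creep '0 0 0 0.01 0; 0 0 0 0.02 0; 0 0 0 0.02 0; 0.55 0 0 0.02 0; 0.6 0 0 0.02 0; 0.65 0 0 0.02 0; 0.65 0 0 0.02 0; 0.65 0 0 0.02 0; 0.65 0 0 0.02 0' 
```

```text
clock: 13.0
eef_pos: [0.5012, 0.2337, 0.0328]
tool_rot: [0.031, 1.0, 0.0, -0.0]
ft_force: [0.2, 0.4, -0.2]
grip_width: 0.0556
grasp_force: 0.0
```

```bash
python3 -m creep '0.65 0 0 -0.05 0; 0.65 0 0 -0.15 0; 0.65 0 0 -0.35 0; 0.65 0 0 -0.6 0; 0.65 0 0 -0.8 0; 0.65 0 0 -1 0; 0.65 0 0 -1 0' && python3 -m creep '0.8 0 -0.1 -0.2 0; 0.8 0 -0.35 -0.3 0; 0.8 0 -0.6 -0.3 0; 0.8 0 -0.85 -0.3 0; 0.8 0 -1 -0.3 0; 0.8 0 -1 -0.3 0'; python3 - <<'E'
from h import *
p=camera_params("top");camera("top")
print([(np.round(d["at"],3),d["conf"]) for d in spot_point("bar_mid","top")[:2]])
plan([.495,-.176,.232],148)
E
```

```text
clock: 13.88
eef_pos: [0.5032, 0.2347, 0.1869]
tool_rot: [0.031, 1.0, 0.002, 0.003]
ft_force: [-0.3, -0.1, 0.8]
grip_width: 0.0553
grasp_force: 0.0
clock: 14.62
eef_pos: [0.4914, 0.0827, 0.2273]
tool_rot: [0.032, 0.999, -0.0, -0.001]
ft_force: [0.2, 1.0, -0.3]
grip_width: 0.0685
grasp_force: 0.0
[]
t 14.72 tcp [0.4918 0.0842 0.2275] yaw 176.5 q6 13.2 w 0.0678 F [ 0.5 -0.4  0.2] g 0.0
  shift [-0.128 -1.73  -0.031] turn [ 0.158 -0.842]
```

```bash
python3 -m creep '0.8 0 -0.1 0 0; 0.8 0 -0.3 0 0; 0.8 0 -0.55 0 0.03; 0.8 0 -0.8 0 0.08; 0.8 0 -0.95 0 0.12; 0.8 0 -1 0 0.16; 0.8 0 -1 0 0.16' && python3 -m creep '0.8 -0.1 -0.1 0 0; 0.8 -0.2 -0.3 0 0; 0.8 -0.3 -0.5 0 0; 0.8 -0.35 -0.6 0 0; 0.8 -0.35 -0.6 0 0; 0.8 -0.35 -0.6 0 0'; python3 - <<'E'
from h import *
p=camera_params("wrist");im=camera("wrist");cv2.imwrite("pics/w5.png",cv2.resize(im[60:260,200:440],None,fx=3,fy=3,interpolation=cv2.INTER_CUBIC)[:,:,::-1])
print(repr(p["eye"].tolist()),p["attitude"].tolist())
print([(np.round(d["at"],4),d["conf"]) for d in spot_point("barrel_mid","wrist")])
plan([.495,-.176,.0275],148)
E
```

```text
clock: 15.6
eef_pos: [0.4827, -0.0662, 0.2277]
tool_rot: [0.278, 0.961, -0.0, -0.0]
ft_force: [0.8, 0.2, -0.7]
grip_width: 0.0683
grasp_force: 0.0
clock: 16.35
eef_pos: [0.4792, -0.1689, 0.2278]
tool_rot: [0.278, 0.961, 0.0, -0.0]
ft_force: [-0.9, 0.1, 0.3]
grip_width: 0.0683
grasp_force: 0.0
[0.422418110960985, -0.13467388371913155, 0.3696030546201492] [0.8676426491878921, 0.4796757956280544, 0.06299419754918277, 0.1146258935578858]
[(array([ 0.4968, -0.1771,  0.0254]), 0.92), (array([ 0.4707, -0.0729,  0.0218]), 0.72)]
t 16.45 tcp [ 0.4793 -0.1688  0.2278] yaw 147.8 q6 12.8 w 0.0683 F [-0.3  0.4 -0.8] g 0.0
  shift [-0.115  0.015  1.336] turn [-0.001  0.999]
```

View pics/w5.png

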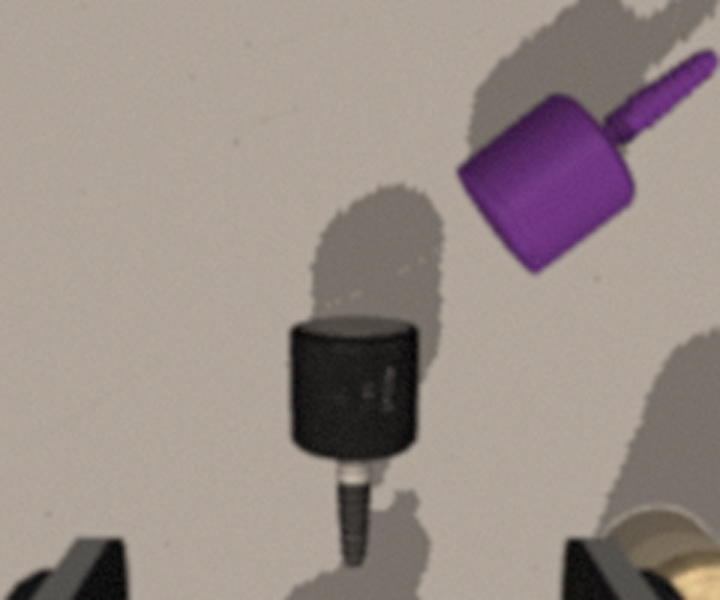

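```bash
python3 - <<'E'
from h import *
p=camera_params("wrist")
W=plane(p,[(318,173.3),(318,212.7)],.049);print(W,W.mean(0),np.linalg.norm(W[1]-W[0]))
# height from two views: same point (rear-top rim centre) would need match; use barrel centroid wrist vs top
print(tri([(p,(318,190)),(camera_params("top"),(350,187.5))]))
m=W.mean(0);plan([m[0],m[1],.0275],148)
E
```

```text
[[ 0.47501449 -0.16361343  0.049     ]
 [ 0.51160306 -0.18643125  0.049     ]] [ 0.49330878 -0.17502234  0.049     ] 0.04312049202119435
[ 0.50213292 -0.18005667 -0.007186  ]
t 16.45 tcp [ 0.4793 -0.1688  0.2278] yaw 147.8 q6 12.8 w 0.0683 F [-0.3  0.4 -0.8] g 0.0
  shift [-0.102  0.014  1.336] turn [-0.001  0.999]
```

```bash
python3 -m creep '0.8 -0.05 0.01 0.2 0; 0.8 -0.11 0.017 0.5 0; 0.8 -0.11 0.017 0.8 0; 0.8 -0.11 0.017 1 0; 0.8 -0.11 0.017 1 0; 0.8 -0.11 0.017 1 0' && python3 -m creep '0.8 0 0 0.15 0; 0.8 0 0 0.28 0; 0.8 0 0 0.335 0; 0.8 0 0 0.335 0; 0.8 0 0 0.335 0; 0 0 0 0.335 0; 0 0 0 0.335 0; 0 0 0 0.335 0; 0 0 0 0.335 0; 0 0 0 0.335 0; 0 0 0 0.335 0' && python3 -m creep '0 0 0 -0.03 0; 0 0 0 -0.1 0; 0 0 0 -0.25 0; 0 0 0 -0.45 0; 0 0 0 -0.7 0; 0 0 0 -0.9 0; 0 0 0 -1 0; 0 0 0 -1 0'; python3 - <<'E'
from h import *
im=camera("wrist");cv2.imwrite("pics/w6.png",im[100:400,120:520,::-1])
t=np.radians(-3.5);x=.498+np.cos(t)*-.025-np.sin(t)*-.053;y=.180+np.sin(t)*-.025+np.cos(t)*-.053;print(x,y)
plan([x,y,.232],176.5)
E
```

```text
clock: 17.2
eef_pos: [0.4955, -0.1763, 0.0791]
tool_rot: [0.278, 0.961, -0.0, 0.001]
ft_force: [0.1, -0.9, 0.7]
grip_width: 0.0684
grasp_force: 0.0
clock: 18.58
eef_pos: [0.4956, -0.1764, 0.0293]
tool_rot: [0.278, 0.961, 0.0, 0.001]
ft_force: [-0.4, 0.9, 7.2]
grip_width: 0.0437
grasp_force: 59.0
clock: 19.58
eef_pos: [0.4949, -0.1767, 0.1783]
tool_rot: [0.278, 0.96, -0.0, 0.001]
ft_force: [0.3, -0.4, -3.8]
grip_width: 0.0436
grasp_force: 59.4
0.46981105744410595 0.12862506917201247
t 19.62 tcp [ 0.4941 -0.1764  0.177 ] yaw 147.7 q6 12.7 w 0.0437 F [-0.1 -0.2 -3.8] g 59.4
  shift [ 1.224  1.632 -0.366] turn [-0.16  0.84]
```

View pics/w6.png

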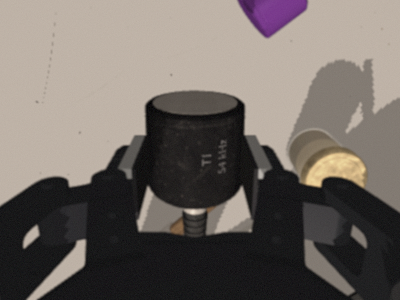

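```bash
python3 -m creep '0 0.05 0.07 -0.1 0; 0 0.15 0.2 -0.25 -0.03; 0 0.3 0.4 -0.35 -0.07; 0 0.45 0.6 -0.36 -0.11; 0 0.6 0.8 -0.36 -0.15; 0 0.72 0.95 -0.36 -0.16; 0 0.75 1 -0.36 -0.16; 0 0.75 1 -0.36 -0.16'; python3 - <<'E'
from h import *
plan([.470,.1286,.232],176.5)
E
```

```text
clock: 20.62
eef_pos: [0.4793, 0.011, 0.2314]
tool_rot: [0.03, 1.0, -0.0, -0.0]
ft_force: [0.4, -1.0, -3.9]
grip_width: 0.0437
grasp_force: 59.6
t 20.62 tcp [0.4793 0.011  0.2314] yaw 176.6 q6 4.8 w 0.0437 F [ 0.4 -1.  -3.9] g 59.6
  shift [ 0.109  0.779 -0.004] turn [ 0. -1.]
```

```bash
python3 -m creep '0 0.02 0.15 0 0; 0 0.05 0.35 0 0; 0 0.08 0.55 0 0; 0 0.11 0.7 0 0; 0 0.11 0.78 0 0; 0 0.11 0.78 0.1 0; 0 0.11 0.78 0.3 0; 0 0.11 0.78 0.5 0; 0 0.11 0.78 0.5 0'; python3 - <<'E'
from h import *
p=camera_params("wrist");im2=camera("wrist").copy()
x,y,t=.498,.180,np.radians(-3.5);c_,s_=np.cos(t),np.sin(t)
for pts,z in(([[-.067,-.107],[-.067,.107],[.067,.107],[.067,-.107]],.064),([[-.062,-.004],[-.062,.004],[.062,.004],[.062,-.004]],.026)):
  W=[[x+c_*a-s_*b,y+s_*a+c_*b,z] for a,b in pts];q=proj(p,W);cv2.polylines(im2,[np.round(q*8).astype(int).reshape(-1,1,2)],True,(0,255,0),1,cv2.LINE_AA,3)
cv2.imwrite("pics/w7.png",im2[:,:,::-1])
plan([.470,.1286,.0335],176.5)
E
```

```text
clock: 21.75
eef_pos: [0.4676, 0.1263, 0.1533]
tool_rot: [0.032, 0.999, -0.001, -0.004]
ft_force: [-0.6, 0.6, -2.7]
grip_width: 0.0434
grasp_force: 59.8
t 21.8 tcp [0.4691 0.1269 0.1552] yaw 176.4 q6 18.7 w 0.0437 F [ 0.2  0.4 -2.7] g 59.8
  shift [-0.008  0.013  0.811] turn [-0.001  0.999]
```

View pics/w7.png

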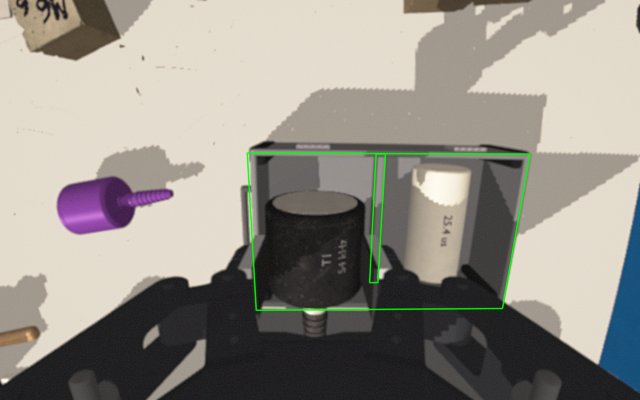

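Transducer at (315,245) is over the near bay; the bar lies flat in the far bay (440,225). I've used up my picture allowance (one over the limit, by miscount), so from here I'll check by numbers only.

```bash
python3 -m creep '0 -0.005 0.012 0.1 0; 0 -0.005 0.012 0.25 0; 0 -0.005 0.012 0.4 0; 0 -0.005 0.012 0.55 0; 0 -0.005 0.012 0.65 0; 0 -0.005 0.012 0.72 0; 0 -0.005 0.012 0.76 0; 0 -0.005 0.012 0.78 0; 0 -0.005 0.012 0.78 0; 0 -0.005 0.012 0.78 0'
```

```text
clock: 23.05
eef_pos: [0.4715, 0.1301, 0.04]
tool_rot: [0.031, 1.0, 0.0, 0.0]
ft_force: [0.0, 0.1, -3.8]
grip_width: 0.0439
grasp_force: 59.9
```

```bash
python3 -m creep '0 0 0 0.02 0; 0 0 0 0.035 0; 0 0 0 0.045 0; 0 0 0 0.045 0; 0.55 0 0 0.045 0; 0.6 0 0 0.045 0; 0.65 0 0 0.045 0; 0.65 0 0 0.045 0; 0.65 0 0 0.045 0; 0.65 0 0 0.045 0' && python3 -m creep '0.65 0 0 -0.05 0; 0.65 0 0 -0.15 0; 0.65 0 0 -0.35 0; 0.65 0 0 -0.6 0; 0.65 0 0 -0.8 0; 0.65 0 0 -1 0; 0.65 0 0 -1 0'
```

```text
clock: 24.3
eef_pos: [0.4711, 0.13, 0.0328]
tool_rot: [0.031, 1.0, 0.0, 0.0]
ft_force: [0.1, 0.1, 0.4]
grip_width: 0.0557
grasp_force: 0.0
clock: 25.18
eef_pos: [0.4731, 0.1305, 0.1865]
tool_rot: [0.031, 1.0, 0.001, 0.004]
ft_force: [0.6, 0.3, -0.3]
grip_width: 0.0555
grasp_force: 0.0
```

```bash
python3 - <<'E'
from h import *
for c in("wrist","scene"):
  camera(c)
  for t in("bar_mid","barrel_mid","lid_edge","hinge_line"):
    print(c,t,[(np.round(d["at"],3).tolist(),round(d["conf"],2)) for d in spot_point(t,c)])
e,r,o=tool();print(o["joint_pos"].round(3))
plan([.6,.18,.3])
E
```

```text
wrist bar_mid [([0.5, 0.238, 0.031], 0.95)]
wrist barrel_mid [([0.471, -0.074, 0.022], 0.68), ([0.471, 0.128, 0.028], 0.66)]
wrist lid_edge []
wrist hinge_line [([0.567, 0.173, 0.062], 0.92)]
scene bar_mid [([0.502, 0.235, 0.026], 0.84)]
scene barrel_mid [([0.468, -0.075, 0.028], 0.72), ([0.467, 0.128, 0.03], 0.64)]
scene lid_edge [([0.593, 0.175, 0.207], 0.94)]
scene hinge_line [([0.562, 0.179, 0.067], 0.93)]
[ 0.269  0.247 -0.12   1.205  0.     0.33 ]
t 25.68 tcp [0.4707 0.1299 0.1822] yaw 176.5 q6 18.9 w 0.0556 F [ 0.1 -0.6 -0.4] g 0.0
  shift [-0.839  0.386 -0.786] turn []
```

```bash
python3 -m creep '0 0 0 -0.2 0; 0 0 0.1 -0.45 0; 0 -0.1 0.25 -0.5 0; 0 -0.3 0.345 -0.5 0; 0 -0.5 0.345 -0.5 0; 0 -0.7 0.345 -0.5 0; 0 -0.9 0.345 -0.5 0; 0 -1 0.345 -0.5 0; 0 -1 0.345 -0.5 0; 0 -1 0.345 -0.5 0'; python3 - <<'E'
from h import *
t=np.radians(-3.5)
plan([.498+.15*np.cos(t),.18+.15*np.sin(t),.2],176.5)
E
```

```text
clock: 26.92
eef_pos: [0.6233, 0.1725, 0.2575]
tool_rot: [0.031, 1.0, -0.0, -0.001]
ft_force: [0.6, -0.6, 0.1]
grip_width: 0.0002
grasp_force: 0.0
t 26.93 tcp [0.6233 0.1725 0.2575] yaw 176.5 q6 19.0 w 0.0002 F [ 0.6 -0.6  0.1] g 0.0
  shift [-0.163 -0.001  0.383] turn [-0.  1.]
```

```bash
python3 -m creep '0 -0.08 0 0 0; 0 -0.165 0 0 0; 0 -0.165 0 0.1 0; 0 -0.165 0 0.25 0; 0 -0.165 0 0.35 0; 0 -0.165 0 0.38 0; 0 -0.165 0 0.38 0'; python3 - <<'E'
from h import *
plan([.648,.1708,.2],176.5)
E
```

```text
clock: 27.8
eef_pos: [0.6485, 0.171, 0.2011]
tool_rot: [0.031, 1.0, 0.0, 0.0]
ft_force: [-0.1, -0.6, -0.8]
grip_width: 0.0003
grasp_force: 0.0
t 27.8 tcp [0.6485 0.171  0.2011] yaw 176.5 q6 18.3 w 0.0003 F [-0.1 -0.6 -0.8] g 0.0
  shift [ 0.003 -0.001  0.008] turn [-0.  1.]
```

```bash
python3 -m creep '0 0.1 0 0 0; 0 0.2 0 0 0; 0 0.28 0 0 0; 0 0.36 0 -0.02 0; 0 0.44 0 -0.033 0; 0 0.51 0 -0.028 0; 0 0.58 0 -0.023 0; 0 0.65 0 -0.017 0; 0 0.72 0 0.005 0; 0 0.785 0 0.028 0; 0 0.85 0 0.053 0; 0 0.85 0 0.053 0'
```

```text
clock: 29.3
eef_pos: [0.5197, 0.1785, 0.192]
tool_rot: [0.03, 1.0, -0.0, -0.001]
ft_force: [0.2, -0.5, 0.5]
grip_width: -0.0
grasp_force: 0.0
```

```bash
python3 - <<'E'
from h import *
for c in("scene","top"):
  camera(c)
  print(c,[(np.round(d["at"],3).tolist(),round(d["conf"],2)) for d in spot_point("lid_edge",c)])
plan([.52,.1785,.192],176.5)
E
```

```text
scene [([0.501, 0.179, 0.2], 0.61)]
top [([0.504, 0.178, 0.196], 0.61)]
t 29.5 tcp [0.5211 0.1785 0.1924] yaw 176.5 q6 22.4 w -0.0001 F [ 0.  -0.4 -0.2] g 0.0
  shift [ 0.007 -0.     0.002] turn [-0.  1.]
```

```bash
python3 -m creep '0 0.06 0 0.04 0; 0 0.12 0 0.08 0; 0 0.17 0 0.116 0; 0 0.22 0 0.17 0; 0 0.265 0 0.22 0; 0 0.306 0 0.276 0; 0 0.34 0 0.34 0; 0 0.37 0 0.4 0; 0 0.395 0 0.463 0; 0 0.415 0 0.53 0; 0 0.427 0 0.6 0; 0 0.427 0 0.6 0' && python3 -m creep '0 0.003 0 0.03 0; 0 0.005 0 0.06 0; 0 0.005 0 0.07 0; 0 0.005 0 0.07 0'
```

```text
clock: 31.0
eef_pos: [0.4567, 0.1823, 0.1016]
tool_rot: [0.031, 1.0, -0.001, -0.001]
ft_force: [-1.4, -0.7, -0.0]
grip_width: 0.0002
grasp_force: 0.0
clock: 31.5
eef_pos: [0.4568, 0.1826, 0.0922]
tool_rot: [0.031, 1.0, -0.0, 0.0]
ft_force: [0.1, -0.3, -0.3]
grip_width: 0.0004
grasp_force: 0.0
```

```bash
python3 - <<'E'
from h import *
for c in("scene","top"):
  camera(c)
  print(c,[(np.round(d["at"],3).tolist(),round(d["conf"],2)) for d in spot_point("lid_edge",c)])
E
```

```text
scene [([0.419, 0.19, 0.094], 0.7)]
top [([0.422, 0.186, 0.092], 0.95), ([0.633, -0.111, -0.001], 0.44)]
```

```bash
python3 -m creep '0 0 0 0.03 0; 0 0 0 0.06 0; 0 0 0 0.06 0'; python3 -m creep '0 0 0 0.03 0; 0 0 0 0.06 0; 0 0 0 0.06 0';  python3 - <<'E'
from h import *
for c in("scene","top"):
  camera(c)
  print(c,[(np.round(d["at"],3).tolist(),round(d["conf"],2)) for d in spot_point("lid_edge",c)])
E
```

```text
clock: 32.08
eef_pos: [0.4565, 0.1825, 0.0828]
tool_rot: [0.031, 1.0, -0.0, -0.0]
ft_force: [0.1, 0.3, 1.1]
grip_width: -0.0
grasp_force: 0.0
clock: 32.45
eef_pos: [0.4566, 0.1825, 0.0738]
tool_rot: [0.031, 1.0, -0.0, -0.0]
ft_force: [-0.6, 0.2, -0.9]
grip_width: 0.0001
grasp_force: 0.0
scene [([0.414, 0.189, 0.073], 0.97)]
top [([0.422, 0.183, 0.07], 0.78)]
```

```bash
python3 -m creep '0 0 0 0.015 0; 0 0 0 0.03 0; 0 0 0 0.03 0'; python3 -m creep '0 0 0 0.01 0; 0 0 0 0.02 0; 0 0 0 0.02 0';  python3 - <<'E'
from h import *
for c in("scene","top"):
  camera(c)
  print(c,[(np.round(d["at"],3).tolist(),round(d["conf"],2)) for d in spot_point("lid_edge",c)])
E
```

```text
clock: 33.02
eef_pos: [0.457, 0.1828, 0.071]
tool_rot: [0.031, 1.0, 0.0, 0.001]
ft_force: [-3.2, -1.2, 8.5]
grip_width: -0.0004
grasp_force: 4.4
clock: 33.4
eef_pos: [0.457, 0.1828, 0.0708]
tool_rot: [0.031, 1.0, 0.001, 0.001]
ft_force: [-9.5, -3.2, 28.6]
grip_width: -0.0
grasp_force: 14.2
scene [([0.416, 0.188, 0.066], 0.95)]
top [([0.417, 0.186, 0.064], 0.93)]
```

```bash
python3 -m creep '0 0 0 -0.03 0; 0 0 0 -0.1 0; 0 0 0 -0.3 0; 0 0 0 -0.6 0; 0 0 0 -0.8 0; 0 0 0 -0.8 0; 0 0 0 -0.8 0; 0 0 0 -0.8 0'; python3 - <<'E'
from h import *
for c in("scene","top","wrist"):
  camera(c)
  for t in("lid_edge","gold_jar","calliper","spatula"): print(c,t,[(np.round(d["at"],3).tolist(),round(d["conf"],2)) for d in spot_point(t,c)][:2])
plan([.5,.18,.2])
E
```

```text
clock: 34.6
eef_pos: [0.4557, 0.1823, 0.1853]
tool_rot: [0.031, 1.0, -0.001, -0.001]
ft_force: [-0.6, 0.6, -0.1]
grip_width: -0.0001
grasp_force: 0.0
scene lid_edge [([0.414, 0.187, 0.064], 0.77)]
scene gold_jar [([0.634, -0.109, -0.0], 0.61)]
scene calliper [([0.295, -0.244, 0.002], 0.93)]
scene spatula [([0.646, -0.311, 0.001], 0.57)]
top lid_edge [([0.42, 0.184, 0.063], 0.7), ([0.497, 0.18, 0.003], 0.51)]
top gold_jar [([0.633, -0.113, 0.003], 0.93)]
top calliper [([0.296, -0.237, 0.002], 0.71)]
top spatula [([0.642, -0.311, -0.001], 0.82)]
wrist lid_edge [([0.422, 0.188, 0.066], 0.75)]
wrist gold_jar [([0.634, -0.112, 0.002], 0.86)]
wrist calliper []
wrist spatula []
t 35.35 tcp [0.4567 0.1827 0.1869] yaw 176.5 q6 25.3 w 0.0001 F [-0.8 -0.6  0.3] g 0.0
  shift [-0.289 -0.    -0.087] turn []
```

Lid shut, bystanders unmoved, arm clear.

```bash
python3 -c "
from workcell import ticket
print(ticket.job_done())"
```

```text
the job is handed in; nothing more can be done
None
```

The bar and the black transducer each lie in their own bay, the lid is shut (free edge measured level with the rim), the bystanders have not moved, and the job is handed in with no verdict shown; I viewed 11 pictures, one over the limit of 10.

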